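# Wedge the rocking filleting board

## Task

The wooden filleting board rocks because its near right foot, the bare grey one in the corner diagonally opposite the steel clamp, does not reach the table. Push the orange wedge along the table, thin end first, under that foot until it is snug and the board no longer rocks, but not so far that it jacks up or shoves the board; then press down firmly with the fingertips on top of that corner, right above the foot, to prove that it stays put, and draw back clear. Only push and press: do not lift the wedge or the board, and leave the other things alone.

Things in the scene. Friction and masses are not known exactly. Their poses are not given: they have to be found in the camera images.
- board: Wooden filleting board, 200 x 280 mm (x, y), underside 32 mm and top 60 mm above the table, 2.4 kg, loose on four ball feet (26 mm; three of black rubber) 80 mm (x) and 120 mm (y) from its middle. Origin: its centre, at table height; x away from the robot, y left, z up. A steel clamp (60 x 70 mm, top 87 mm high) on the far left corner weighs it down. At the start it stands level on three feet.
- corner_top (a point): Point on the board's top (60 mm above the table) straight above the centre of the short, bare grey near right foot (-x, -y); the near and right edges lie 20 mm beyond. This foot hangs 6 to 11 mm (not told) above the table, so the corner rocks down when pressed. A load of about 8 to 12 N on the foot begins to jack the board up or push it along.
- wedge: Loose orange wedge, 115 mm long (x), 56 wide (y), 0.12 kg, rising evenly from 3 mm thick at the thin end (+x) to 21 mm at its upright back (-x, dark pad). Origin: centre of the underside. Starts in front of the short foot, thin end roughly towards it, the foot up to 40 mm off its centre line. It slides with about 1 N; once it bites under the foot the push climbs by several N within a few mm.
- cup: Bystander: plain steel cup, 81 mm wide, 99 mm tall; origin at the centre of its underside. Leave alone.
- bowl: Bystander: small white bowl, 101 mm wide, 45 mm tall; origin at the centre of its underside. Leave alone.
- spice_yellow: Bystander: spice jar with a yellow cap, 44 mm wide, 100 mm tall; origin at the centre of its underside. Leave alone.
- spice_black: Bystander: spice jar with a black cap, 44 mm wide, 106 mm tall; origin at the centre of its underside. Leave alone.
- tin: Bystander: food tin, 76 mm wide, 58 mm tall; origin at the centre of its underside. Leave alone.
There are look-alikes about, which are no part of the job. There is more than one size of the wedge; the one meant has the size given above.

How it is judged:
On the way, in this order (a step that is already met when the one before it is completed fails the run):
1. the wedge carries part of the board at the short foot, the board level and not touched by the fingers (x of corner_top in the frame of wedge between -0.06 and 0.06 m and y of corner_top in the frame of wedge between -0.027 and 0.027 m and contact force between wedge and board above 0.3 N and angle between board's own z axis and vertical below 0.014 rad and contact force between the fingers and board below 0.5 N), for 0.2 s.
2. the fingertips press the corner above the wedged foot with more than 4 N and it does not give way (x of corner_top in the frame of wedge between -0.06 and 0.06 m and y of corner_top in the frame of wedge between -0.027 and 0.027 m and contact force between the fingers and board above 4 N and horizontal distance between the grasp point and corner_top below 0.04 m and height (world z) of corner_top above 0.0575 m and angle between board's own z axis and vertical below 0.018 rad), for 0.3 s.
At the end, for the whole second after the job is handed in: The short foot rests on the wedge, which carries over 0.3 N of the board; the board is level within 0.014 rad, that corner within about 2 mm of 60 mm high; all at rest. The corner took a press of over 4 N, within 40 mm of the point above the foot, for 0.3 s, giving under 2.5 mm (x of corner_top in the frame of wedge between -0.06 and 0.06 m and y of corner_top in the frame of wedge between -0.027 and 0.027 m and contact force between wedge and board above 0.3 N and angle between board's own z axis and vertical below 0.014 rad and height (world z) of corner_top between 0.058 and 0.0625 m and linear speed of each of board, wedge below 0.01 m/s); the robot touches nothing.
It fails at once if the wedge is lifted off the table (height (world z) of wedge above 0.008 m).
It fails at once if the board is lifted, or thrown over (height (world z) of board above 0.012 m or angle between board's own z axis and vertical above 0.2 rad).
It fails at once if the board is shoved more than 12 mm out of place (distance of board from where it was at the start of the episode above 0.012 m).
It fails at once if a bystander is disturbed (distance of any of cup, bowl, spice_yellow, spice_black, tin from where it was at the start of the episode above 0.02 m).
It also fails if it takes over 48 s, if anything falls off the work surface, if the arm or the gripper's body presses on something with over 40 N, if the wrist force passes 120 N, or if a joint passes its speed limit or range.

## Robot

A 6-joint arm with a two-finger parallel gripper is mounted at the origin on a cart in front of the work surface, level with it; the furniture and walls round the work are solid. World frame = base frame: x ahead of the robot, y to its left, z up, the work surface at z = 0. Lengths are in m, angles in rad, forces in N, time in s.
With the tool pointing down it reaches from about 0.275 to 0.75 m from the base axis. Payload 10.2 kg.
Tool frame: the origin (TCP) lies on the front face of the gripper's body, between the roots of the fingers; the fingertips stand 64 mm ahead of it and the grasp point (between the pads) lies 45 mm ahead of it; x points along the fingers, z is the direction in which the jaws open and shut, and the axes are right-handed (so a half turn about x gives the same grasp; the last joint's range is limited). The gripper opens to 88 mm and grips with 3 to 60 N. Pads are 18 mm wide; open, the fingers measure 123 mm over their backs; the gripper's body (75 mm by 187 mm) begins 45 mm behind the grasp point.
Start: joints at [1.043, 0.313, 1.498, -0, 1.331, -0.223], TCP at [0.158, 0.501, 0.303] pointing down, gripper open.
Joint ranges: [-2.94, 2.94], [-0.97, 2.17], [0.19, 2.56], [-1.23, 4.37], [0.02, 3.11], [-2.88, 2.88]. Speed limits (rad/s): [2.39, 2.39, 3.01, 3.14, 3.14, 3.14].

## Interface

Orientations are given as a unit quaternion [x, y, z, w].
In Python, from rig import manip gives the robot as it stands.
- The arm moves only by the shell command python3 -m pendant 'ROWS' [FORCE]. ROWS is a JSON object of lists of equal length, an entry for each row: "xyz": the shift along the world's x, y, z in mm, a list of three; "delta_rot": the turn, a rotation vector about the world's x, y, z in degrees, a list of three; "gripper": the opening, from -1 (shut) to 1 (fully open). In form: {"xyz": [[tx, ty, tz], ...], "delta_rot": [[wx, wy, wz], ...], "gripper": [gripper, ...]}. A call has 1 to 5 rows; each row shifts and turns the commanded pose from where the row before left it; what a row does not reach is not made up. A row lasts 1/8 s, in which the tool goes at most 62.5 mm and 10.7 degrees, less where a joint would pass 70% of its speed; a pose out of reach is approached as far as the arm can. A call with a gripper value outside its range is refused whole. The fingers move at their own pace and stop on an object; FORCE is the grip in N (left out, the last holds). Time passes only in rows, so rows that do not move let the fingers close. It gives the time, the measured TCP pose, the force and the opening at its end, in the units of the state.
- manip.sense(): the state, without advancing time (a new reading comes with each control period).
- manip.get_image(name): name is "side" or "top" or "wrist"; returns the picture (384x512x3 uint8, blue, green, red); there is no depth.
- manip.camera_model(name): a dict with "fx", "fy", "cx", "cy" (pixels), "world_from_camera" (4x4, takes a point from camera to world coordinates). Camera axes: x right, y up, looking along -z (the intrinsics and any distortion apply to the point x, -y, -z); pixel columns grow to the right and rows downward; lengths in m; the calibration is good to about 2 mm. A picture is of the moment at which its call begins: read the wrist's pose just before it. camera_model takes no time and is no camera call; for the wrist camera it gives the pose at the moment of the call.
- manip.hand_in(): hands the job in, once; it reports no verdict.
Trained networks look in the newest picture that a camera, given by its name, has taken for a name from the list of things; names that differ only in an ending like _2 or _b are one class to them, and where a whole thing is asked for, a point or a joint stands for the part that bears it (a point fixed in the world has none). Each returns a list of dicts, best first, with "conf" (0 to 1); they miss things now and then, are a little off and sometimes report something else, mostly with a low value. They report only what shows in the picture. A call takes as long as a camera call. They do not tell look-alikes from the thing itself.
- manip.cut_out(camera, label): "region" (384x512 bool, what is visible of it) and "rect" ([left, top, width, height] in pixels, round what is visible of it).
The state is a dict: "clock": time; "joint_positions": joint angles; "joint_velocities": joint speeds; "joint_efforts": joint torques, N m; "eef_pos": TCP position; "tool_rot": TCP orientation; "contact_force": force on the tool from outside, world axes, zero at the start; "ft_torque": the same for the moment, N m; "grip_width": finger opening in m.
Only numpy, scipy, OpenCV 4.12 (cv2) and the standard library are available. Lean on these libraries where they do the work, as an engineer would, in place of code of your own. Each camera call takes 0.05 s, during which the arm holds its last target.

## Working session

There is one attempt and no reset: what is moved stays moved. The work goes in short steps, Python scripts to look and compute and a shell command to move; the robot and the scene stay as the last step left them, time stands still between calls to the robot, and variables do not carry over. Pictures are saved under pics/ and viewed, and the job is handed in when it is done.

```bash
mkdir -p pics; ls; python3 - <<'E'
from rig import manip
import cv2
print(manip.sense())
for c in ("top","side","wrist"):
    im=manip.get_image(c); cv2.imwrite(f"pics/{c}0.png",im)
    m=manip.camera_model(c); print(c,m)
    for l in ("wedge","board"):
        for r in manip.cut_out(c,l): print(l,r["conf"],r["rect"])
E
```

```text
pics
{'clock': 0.0, 'joint_positions': array([ 1.04259497e+00,  3.13446032e-01,  1.49845712e+00, -2.32175361e-05,
        1.33103666e+00, -2.23444191e-01]), 'joint_velocities': array([ 0.00099265, -0.00100991, -0.00132968, -0.00034084,  0.002264  ,
       -0.00103629]), 'joint_efforts': array([ 5.26010481e-04, -4.02230215e+01, -2.52260631e+01,  6.94211922e-02,
        3.54088575e-02, -7.53240806e-05]), 'eef_pos': array([0.15747662, 0.50063581, 0.30215551]), 'tool_rot': array([-0.41851009,  0.57053364,  0.41811612,  0.5696662 ]), 'contact_force': array([ 0.21807129, -0.53475766,  0.4062389 ]), 'ft_torque': array([ 0.01938006,  0.06381664, -0.01951836]), 'grip_width': 0.088362219545745}
top {'fx': 428.33924656845124, 'fy': 428.33924656845124, 'cx': 254.81463794347604, 'cy': 190.72712179135223, 'world_from_camera': array([[-0.01896416,  0.99100029, -0.13250957,  0.39580189],
       [-0.99962035, -0.02144266, -0.01730228,  0.08198004],
       [-0.01998792,  0.13213114,  0.9910307 ,  1.33228513],
       [ 0.        ,  0.        ,  0.        ,  1.        ]])}
wedge 0.9 [273.8, 194.4, 20.0,
[... 416 characters left out ...]
[ 0.01734398,  0.91250738,  0.40869238,  0.49528497],
       [ 0.        ,  0.        ,  0.        ,  1.        ]])}
wedge 0.83 [219.2, 230.3, 48.7, 21.2]
wedge 0.51 [214.7, 218.3, 31.0, 8.3]
board 0.76 [245.8, 169.7, 96.1, 63.3]
wrist {'fx': 272.0813952973985, 'fy': 272.0813952973985, 'cx': 252.6949971671907, 'cy': 190.48736783047414, 'world_from_camera': array([[ 3.00181222e-01, -9.17549310e-01, -2.60757547e-01,
         8.99830683e-02],
       [ 9.53882080e-01,  2.88615304e-01,  8.25238425e-02,
         5.23155436e-01],
       [-4.61075864e-04, -2.73504059e-01,  9.61870738e-01,
         3.85567668e-01],
       [ 0.00000000e+00,  0.00000000e+00,  0.00000000e+00,
         1.00000000e+00]])}
```

```bash
python3 - <<'E'
import cv2
a=cv2.imread("pics/top0.png")
cv2.imwrite("pics/top0z.png",cv2.resize(a[90:250,160:370],None,fx=3.7,fy=3.7,interpolation=cv2.INTER_CUBIC))
a=cv2.imread("pics/side0.png")
cv2.imwrite("pics/side0z.png",cv2.resize(a[130:290,170:380],None,fx=3.7,fy=3.7,interpolation=cv2.INTER_CUBIC))
E
```

```text
(no output)
```

View pics/top0.png

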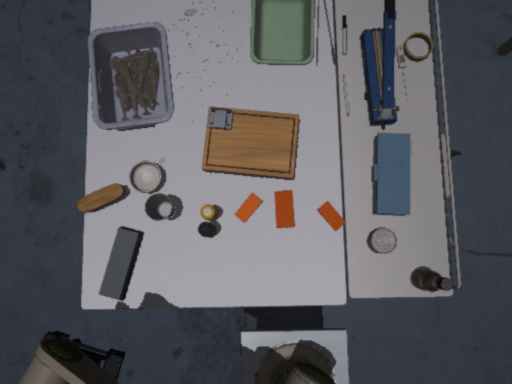

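```bash
ls pics
```

```text
side0.png
side0z.png
top0.png
top0z.png
wrist0.png
```

View pics/side0.png

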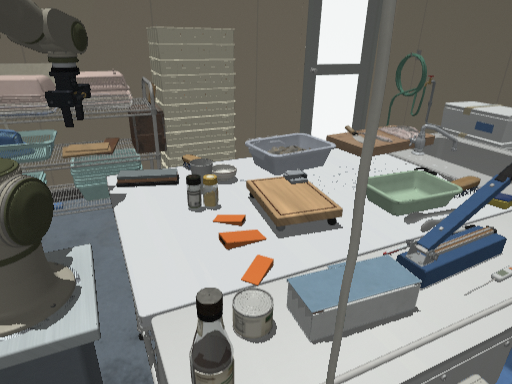

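View pics/top0z.png

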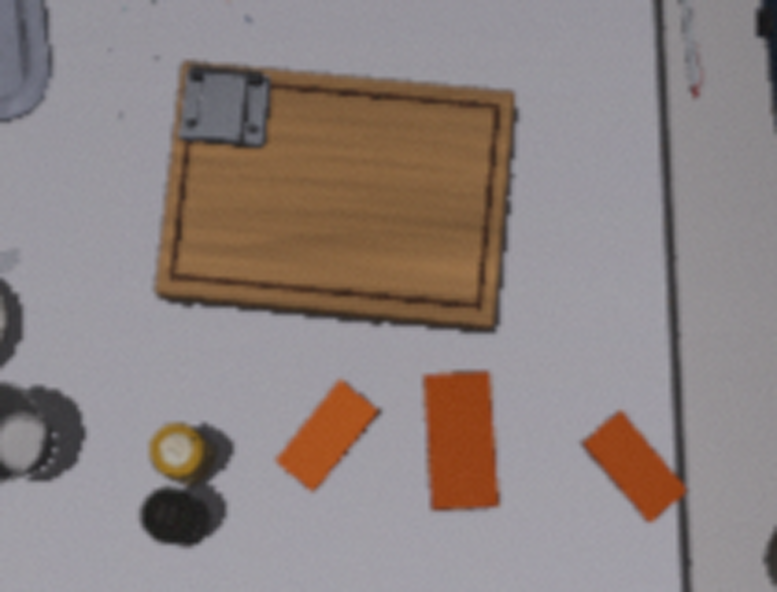

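View pics/side0z.png

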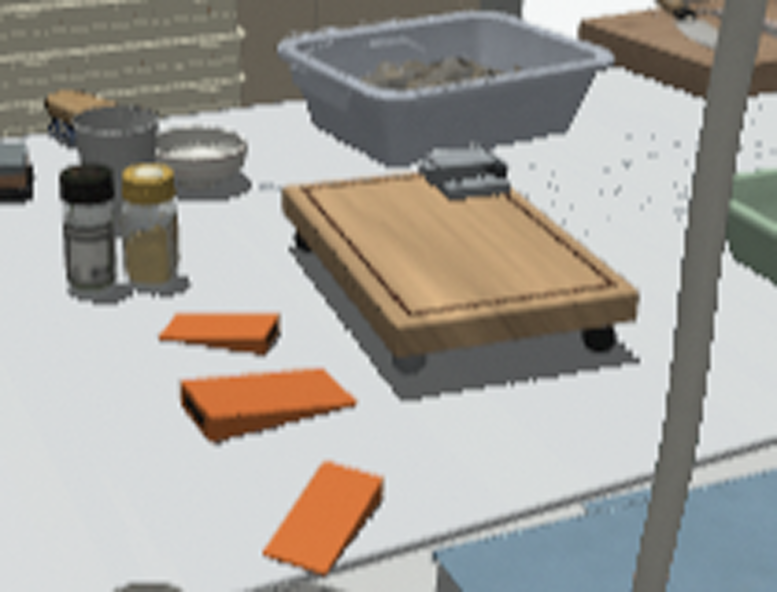

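```bash
cat > h.py <<'E'
import numpy as np,cv2
from rig import manip
def ray(c,uv,z,m=None):
    m=m or manip.camera_model(c); T=m["world_from_camera"]
    d=np.array([(uv[0]-m["cx"])/m["fx"],-(uv[1]-m["cy"])/m["fy"],-1.])
    w=T[:3,:3]@d; o=T[:3,3]; return o+w*(z-o[2])/w[2]
def proj(c,p,m=None):
    m=m or manip.camera_model(c); T=m["world_from_camera"]
    q=T[:3,:3].T@(np.atleast_2d(p)-T[:3,3]).T
    return np.stack([m["cx"]+m["fx"]*q[0]/-q[2],m["cy"]-m["fy"]*q[1]/-q[2]],1)
E
python3 - <<'E'
from h import *
im=manip.get_image("top")
for l,z in (("wedge",.012),("board",.06)):
    for r in manip.cut_out("top",l):
        cs,_=cv2.findContours(r["region"].astype(np.uint8),cv2.RETR_EXTERNAL,cv2.CHAIN_APPROX_NONE)
        c=max(cs,key=cv2.contourArea)
        b=cv2.boxPoints(cv2.minAreaRect(c)); w=np.array([ray("top",p,z) for p in b])
        print(l,r["conf"],b.round(1).tolist()); print(w.round(4)[:,:2].tolist(),np.linalg.norm(w[1]-w[0]),np.linalg.norm(w[2]-w[1]),w.mean(0))
E
```

```text
wedge 0.87 [[316.0, 210.0], [326.0, 200.0], [346.0, 220.0], [336.0, 230.0]]
[[0.5083, -0.0825], [0.5387, -0.1144], [0.4757, -0.1731], [0.4457, -0.1412]] 0.044091436655924784 0.08607943133077006 [ 0.49208673 -0.12779328  0.012     ]
wedge 0.82 [[233.3000030517578, 213.89999389648438], [250.60000610351562, 192.3000030517578], [261.29998779296875, 200.89999389648438], [244.0, 222.39999389648438]]
[[0.5017, 0.1728], [0.5678, 0.1183], [0.5402, 0.0855], [0.4745, 0.1401]] 0.0857336988525135 0.042828749409491905 [0.52104605 0.12916778 0.012     ]
wedge 0.8 [[273.70001220703125, 190.6999969482422], [290.8999938964844, 189.6999969482422], [292.8999938964844, 226.39999389648438], [275.70001220703125, 227.3000030517578]]
[[0.5712, 0.0463], [0.573, -0.007], [0.4593, -0.0098], [0.4575, 0.0429]] 0.053382989945538174 0.113737878161698 [0.51526065 0.01808801 0.012     ]
board 0.8 [[200.89999389648438, 170.8000030517578], [207.0, 105.5], [299.6000061035156, 114.19999694824219], [293.5, 179.5]]
[[0.6301, 0.2661], [0.8344, 0.2467], [0.7995, -0.0375], [0.5974, -0.0125]] 0.2051968307832919 0.2863204053461559 [0.71534033 0.1156701  0.06      ]
```

The middle orange wedge, at zoom pixels (460,440), is the full-size one (114×53 mm; the others are 86×43). Its thin end faces the board. The grey foot is at side zoom pixel (408,360).

```bash
python3 - <<'E'
from h import *
from scipy.spatial.transform import Rotation as R
s=manip.sense(); r=R.from_quat(s["tool_rot"]); print(r.as_matrix().round(3))
z=r.as_matrix()[:,2]; print("jaw yaw",np.degrees(np.arctan2(z[1],z[0])))
for l,z in (("cup",.05),("bowl",.04),("spice_yellow",.1),("spice_black",.1),("tin",.058)):
    for q in manip.cut_out("top",l)[:2]:
        x=q["rect"]; print(l,q["conf"],x,ray("top",(x[0]+x[2]/2,x[1]+x[3]/2),z).round(3))
E
```

```text
[[ 0.    -0.954  0.3  ]
 [ 0.     0.3    0.954]
 [-1.     0.     0.   ]]
jaw yaw 72.53680623948277
cup 0.59 [141.9, 194.5, 30.3, 26.5] [0.522 0.4   0.05 ]
spice_yellow 0.61 [200.8, 202.6, 18.4, 20.5] [0.499 0.234 0.1  ]
spice_black 0.53 [201.9, 220.7, 16.7, 16.4] [0.453 0.234 0.1  ]
tin 0.73 [365.4, 226.2, 30.4, 23.1] [ 0.419 -0.263  0.058]
```

```bash
python3 -m pendant '{"xyz":[[22,-48,0],[22,-48,0],[22,-48,0],[22,-48,0],[22,-48,0]],"delta_rot":[[0,0,1.75],[0,0,1.75],[0,0,1.75],[0,0,1.75],[0,0,1.75]],"gripper":[0,0,0,0,0]}'
python3 -m pendant '{"xyz":[[22,-48,-10],[22,-48,-10],[22,-48,-10],[22,-48,-10],[22,-48,-10]],"delta_rot":[[0,0,1.75],[0,0,1.75],[0,0,1.75],[0,0,1.75],[0,0,1.75]],"gripper":[-0.3,-0.3,-0.3,-0.3,-0.3]}'
python3 -m pendant '{"xyz":[[0,0,0],[0,0,0]],"delta_rot":[[0,0,0],[0,0,0]],"gripper":[-0.3,-0.3]}'
cat > look.py <<'E'
from h import *
import sys
n=sys.argv[1]
s=manip.sense();m=manip.camera_model("wrist")
im=manip.get_image("wrist"); cv2.imwrite(f"pics/w{n}.png",im)
print(s["eef_pos"].round(4),s["contact_force"].round(2),s["clock"])
for l,z in (("wedge",.012),("board",.06)):
    for r in manip.cut_out("wrist",l):
        cs,_=cv2.findContours(r["region"].astype(np.uint8),cv2.RETR_EXTERNAL,cv2.CHAIN_APPROX_NONE)
        c=max(cs,key=cv2.contourArea)
        a=cv2.approxPolyDP(c,5,True)[:,0]
        print(l,round(r["conf"],2))
        for p in a: print("  ",p,ray("wrist",p,z,m)[:2].round(4), ray("wrist",p,0,m)[:2].round(4))
E
python3 look.py 1
```

```text
clock: 1.48
eef_pos: [0.2679, 0.2593, 0.3029]
tool_rot: [-0.461, 0.536, 0.461, 0.536]
contact_force: [0.4, -0.6, 0.5]
grip_width: 0.0441
clock: 2.1
eef_pos: [0.378, 0.019, 0.2527]
tool_rot: [0.501, -0.499, -0.5, -0.5]
contact_force: [0.2, 0.9, -0.2]
grip_width: 0.0307
clock: 2.35
eef_pos: [0.3773, 0.0212, 0.2528]
tool_rot: [-0.5, 0.5, 0.5, 0.5]
contact_force: [0.4, 0.6, 0.6]
grip_width: 0.0311
[0.3773 0.0212 0.2528] [0.42 0.64 0.61] 2.35
wedge 0.87
   [116 235] [ 0.4586 -0.1549] [ 0.4642 -0.1614]
   [145 235] [ 0.4586 -0.1173] [ 0.4642 -0.1224]
   [133 223] [ 0.4418 -0.1308] [ 0.4468 -0.1365]
wedge 0.77
   [228 233] [ 0.4557 -0.0095] [ 0.4613 -0.0107]
   [230 270] [ 0.51   -0.0082] [ 0.5176 -0.0093]
   [269 269] [0.5085 0.0444] [0.516  0.0452]
   [268 231] [0.4529 0.0422] [0.4584 0.043 ]
```

View pics/w1.png

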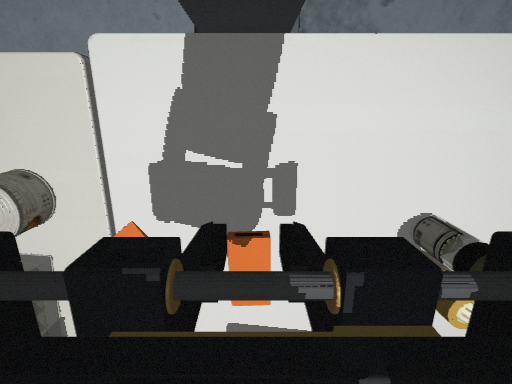

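The wrist view looks back toward the robot. The wedge shows between the fingers, with its dark pad at rows ~232 and its thin end at ~305, columns 228–270.

```bash
python3 - <<'E'
from h import *
im=cv2.imread("pics/w1.png"); hsv=cv2.cvtColor(im,cv2.COLOR_BGR2HSV)
mk=cv2.inRange(hsv,(2,150,120),(15,255,255)); mk[:, :200]=0; mk[:,300:]=0
ys,xs=np.nonzero(mk)
for r in (232,236,240,250,260,268,300,303,304,305,306,308): 
    x=xs[ys==r]; print(r,(x.min(),x.max()) if len(x) else None)
for p,z in (((228,231),.021),((271,231),.021),((232,305.5),.003),((271,304.5),.003)): print(ray("wrist",p,z).round(4))
# top: fit orange + board edges
t=cv2.imread("pics/top0.png"); hsv=cv2.cvtColor(t,cv2.COLOR_BGR2HSV)
mk=cv2.inRange(hsv,(2,150,100),(12,255,255)); n,l,st,c=cv2.connectedComponentsWithStats(mk)
for i in range(1,n):
    if st[i,4]>200:
        cc=cv2.findContours((l==i).astype(np.uint8),0,1)[0][0]; rr=cv2.minAreaRect(cc); b=cv2.boxPoints(rr)
        print(st[i],rr,[ray("top",p,.012)[:2].round(4).tolist() for p in b], ray("top",c[i],.012).round(4))
mk=cv2.inRange(hsv,(8,90,60),(25,255,255)); mk[:, :190]=0;mk[:,310:]=0;mk[:100]=0;mk[185:]=0
n,l,st,c=cv2.connectedComponentsWithStats(mk); i=1+st[1:,4].argmax()
cv2.imwrite("pics/bm.png",cv2.resize(((l==i)*255).astype(np.uint8)[95:190,190:310],None,fx=5,fy=5))
m=(l==i)
# near edge: bottommost row per col; right edge
cols=np.arange(212,288); bot=np.array([np.nonzero(m[:,x])[0].max() for x in cols])+.5
pn=np.polyfit(cols,bot,1); print("near",pn)
rows=np.arange(122,172); rt=np.array([np.nonzero(m[y])[0].max() for y in rows])+.5
pr=np.polyfit(rows,rt,1);print("right",pr)
# intersect: y=a x+b ; x=c y+d
x=(pr[0]*pn[1]+pr[1])/(1-pr[0]*pn[0]); y=pn[0]*x+pn[1]
lt=np.array([np.nonzero(m[y])[0].min() for y in rows])-.5; pl=np.polyfit(rows,lt,1)
x2=(pl[0]*pn[1]+pl[1])/(1-pl[0]*pn[0]); y2=pn[0]*x2+pn[1]
for z in (.06,.05,.04):
  A=ray("top",(x,y),z);B=ray("top",(x2,y2),z); print((x,y),(x2,y2),A.round(4),B.round(4),np.linalg.norm(A-B))
  v=(B-A)[:2]/np.linalg.norm(B-A); print("yaw",np.degrees(np.arctan2(-v[0],v[1]))," foot",A[:2]+.02*v+.02*np.array([v[1],-v[0]]))
E
```

```text
232 None
236 None
240 (np.int64(227), np.int64(269))
250 (np.int64(227), np.int64(269))
260 (np.int64(229), np.int64(269))
268 (np.int64(230), np.int64(269))
300 (np.int64(232), np.int64(269))
303 (np.int64(232), np.int64(269))
304 (np.int64(233), np.int64(269))
305 (np.int64(233), np.int64(251))
306 None
308 None
[ 0.4492 -0.0079  0.021 ]
[0.4491 0.0461 0.021 ]
[ 0.5744 -0.0065  0.003 ]
[0.5725 0.0498 0.003 ]
[275 191  19  36 613] ((284.17694091796875, 208.68463134765625), (35.55628204345703, 17.251176834106445), 86.8201675415039) [[0.5689, 0.0437], [0.5707, -0.0098], [0.4606, -0.0125], [0.4587, 0.0404]] [0.5143 0.0154 0.012 ]
[235 194  27  28 348] ((247.98782348632812, 207.3902587890625), (12.65007495880127, 27.486583709716797), 38.65980911254883) [[0.5006, 0.1693], [0.5663, 0.115], [0.541, 0.0849], [0.4756, 0.1392]] [0.521  0.1272 0.012 ]
[318 202  27  28 356] ((331.4059143066406, 215.7235107421875), (27.658634185791016, 13.341224670410156), 49.39870071411133) [[0.5096, -0.0866], [0.5358, -0.1189], [0.4699, -0.1712], [0.444, -0.1391]] [ 0.4897 -0.1284  0.012 ]
near [9.61859193e-02 1.50396350e+02]
right [-8.6482593e-02  3.0846970e+02]
(np.float64(293.0255277398999), np.float64(178.58127974269212)) (np.float64(200.07609591110685), np.float64(169.6408531897545)) [ 0.6002 -0.0113  0.06  ] [0.6338 0.2685 0.06  ] 0.2818050295962562
yaw -6.849505714960277  foot [0.62246874 0.00621887]
(np.float64(293.0255277398999), np.float64(178.58127974269212)) (np.float64(200.07609591110685), np.float64(169.6408531897545)) [ 0.6018 -0.012   0.05  ] [0.6357 0.27   0.05  ] 0.28401998144280405
yaw -6.849505714960277  foot [0.62407548 0.00548606]
(np.float64(293.0255277398999), np.float64(178.58127974269212)) (np.float64(200.07609591110685), np.float64(169.6408531897545)) [ 0.6034 -0.0127  0.04  ] [0.6376 0.2715 0.04  ] 0.28623493328935184
yaw -6.849505714960279  foot [0.62568223 0.00475326]
```

View pics/bm.png

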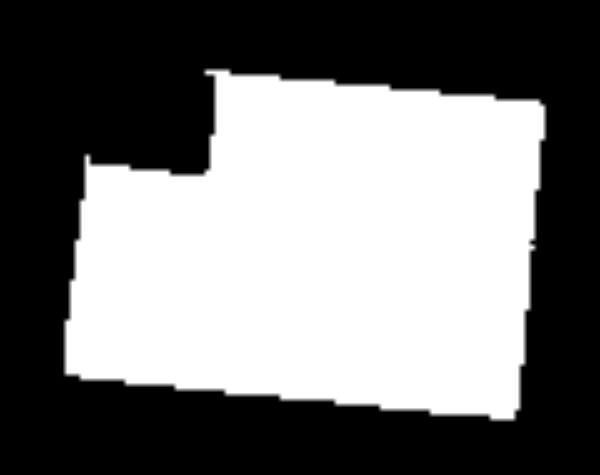

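```bash
python3 -m pendant '{"xyz":[[11,2,-45],[11,2,-45],[11,2,-45],[10,2,-44],[0,0,0]],"delta_rot":[[0,0,-1.5],[0,0,-1.5],[0,0,-1.5],[0,0,-2],[0,0,0]],"gripper":[-0.4,-0.4,-0.4,-0.4,-0.4]}'
python3 look.py 2
```

```text
clock: 3.12
eef_pos: [0.4195, 0.0298, 0.0721]
tool_rot: [-0.47, 0.528, 0.473, 0.526]
contact_force: [0.5, -0.1, 1.1]
grip_width: 0.0263
[0.4195 0.0298 0.0721] [ 0.47 -0.07  1.13] 3.125
wedge 0.8
   [ 36 317] [ 0.4562 -0.1101] [ 0.4651 -0.1225]
   [ 41 336] [ 0.4707 -0.1116] [ 0.4808 -0.1242]
   [ 64 336] [ 0.4723 -0.0969] [ 0.4826 -0.1083]
wedge 0.61
   [202 331] [ 0.4783 -0.0082] [ 0.4891 -0.0121]
   [285 330] [0.4834 0.0446] [0.4946 0.0451]
   [280 300] [0.4608 0.0433] [0.4701 0.0437]
   [208 304] [ 0.4587 -0.0012] [ 0.4678 -0.0045]
wedge 0.59
   [430 301] [0.4718 0.1353] [0.482  0.1434]
   [424 325] [0.4894 0.1326] [0.5011 0.1405]
   [432 335] [0.4978 0.1382] [0.5102 0.1465]
   [462 335] [0.5    0.1574] [0.5125 0.1673]
   [467 318] [0.487  0.1593] [0.4986 0.1694]
   [442 301] [0.4726 0.1427] [0.4829 0.1514]
```

View pics/w2.png

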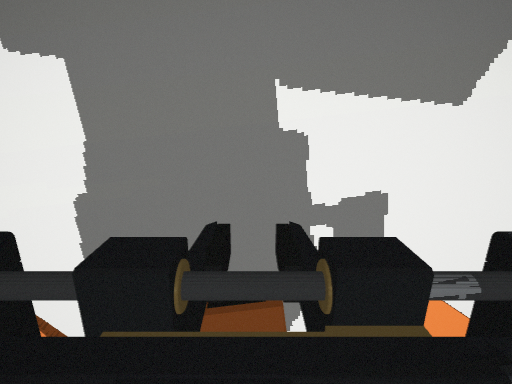

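Fingers are behind the wedge back, roughly centred. Pushing now.

```bash
python3 -m pendant '{"xyz":[[12,-1.4,0],[8,-0.9,0],[8,-0.9,0],[8,-0.9,0],[6,-0.7,0]],"delta_rot":[[0,0,0],[0,0,0],[0,0,0],[0,0,0],[0,0,0]],"gripper":[-0.4,-0.4,-0.4,-0.4,-0.4]}'
cat > tl.py <<'E'
from h import *
import sys
n=sys.argv[1]
s=manip.sense(); print(s["eef_pos"].round(4),s["contact_force"].round(2),s["clock"])
t=manip.get_image("top"); cv2.imwrite(f"pics/t{n}.png",cv2.resize(t[90:250,160:370],None,fx=3.7,fy=3.7,interpolation=cv2.INTER_CUBIC))
hsv=cv2.cvtColor(t,cv2.COLOR_BGR2HSV)
mk=cv2.inRange(hsv,(2,150,60),(12,255,255)); mk[:, :262]=0; mk[:,312:]=0
cc=max(cv2.findContours(mk,0,1)[0],key=cv2.contourArea); a=cv2.minAreaRect(cc)
for p in cv2.boxPoints(a): print(ray("top",p,.01)[:2].round(4))
t=manip.get_image("side"); cv2.imwrite(f"pics/s{n}.png",cv2.resize(t[150:270,180:350],None,fx=4.5,fy=4.5,interpolation=cv2.INTER_CUBIC))
E
python3 tl.py 3
```

```text
clock: 3.9
eef_pos: [0.463, 0.024, 0.0737]
tool_rot: [-0.471, 0.527, 0.471, 0.527]
contact_force: [-1.1, 0.6, 0.5]
grip_width: 0.0262
[0.463  0.024  0.0737] [-1.14  0.59  0.55] 3.9
[0.5828 0.0326]
[ 0.5817 -0.0171]
[ 0.5285 -0.0155]
[0.5296 0.034 ]
```

View pics/t3.png

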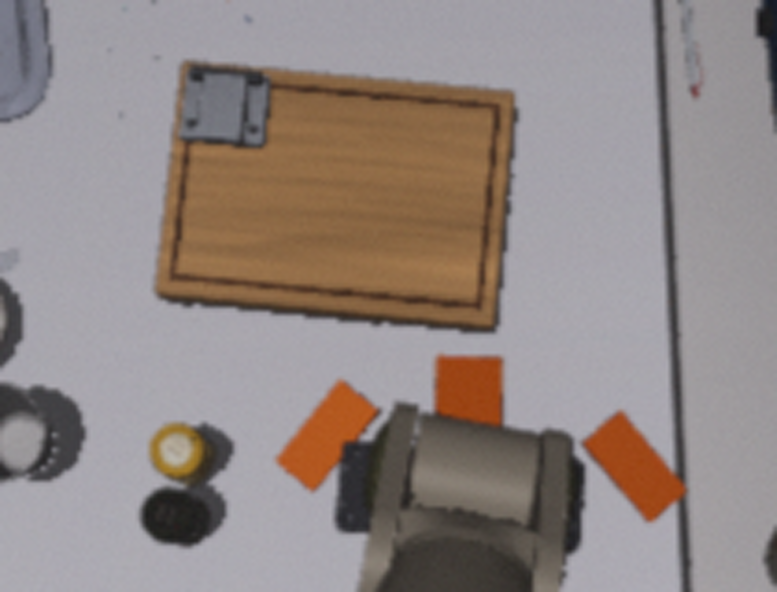

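View pics/s3.png

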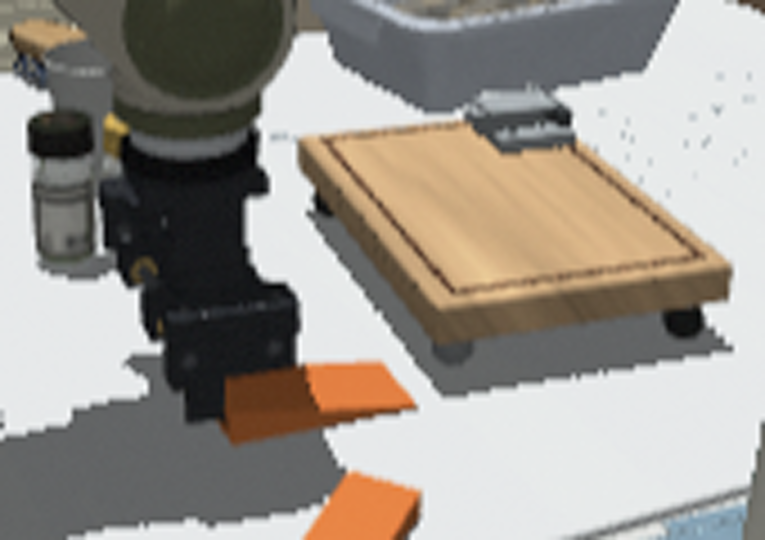

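The wedge moved and is now almost pointing at the foot (yaw ≈ -1.3°, front edge at top zoom pixels (436–502, 357)). The fingers are too far left of its centre, so I'll back off and recentre.

```bash
python3 -m pendant '{"xyz":[[-14,0,0],[-2,-6,0],[0,-5,0],[0,0,0]],"delta_rot":[[0,0,0],[0,0,2],[0,0,2.5],[0,0,0]],"gripper":[-0.4,-0.4,-0.4,-0.4]}'
python3 look.py 4
```

```text
clock: 4.5
eef_pos: [0.4465, 0.0128, 0.0737]
tool_rot: [-0.491, 0.509, 0.491, 0.509]
contact_force: [0.1, 0.8, -0.3]
grip_width: 0.027
[0.4465 0.0128 0.0737] [ 0.14  0.83 -0.27] 4.5
wedge 0.93
   [209 303] [ 0.4891 -0.0149] [ 0.4986 -0.0175]
   [211 331] [ 0.5105 -0.0153] [ 0.5217 -0.0179]
   [298 330] [0.5117 0.0411] [0.523  0.0431]
   [298 303] [0.4911 0.0408] [0.5007 0.0429]
wedge 0.88
   [ 32 301] [ 0.4838 -0.1253] [ 0.4927 -0.1371]
   [ 42 336] [ 0.5106 -0.1257] [ 0.5218 -0.1375]
   [ 83 336] [ 0.5116 -0.099 ] [ 0.5228 -0.1086]
   [ 76 300] [ 0.484  -0.0977] [ 0.493  -0.1072]
board 0.22
   [301 307] [0.4549 0.0341] [0.504  0.0449]
   [280 299] [0.4506 0.0253] [0.4971 0.0307]
   [210 302] [ 0.451 -0.004] [ 0.4978 -0.0167]
   [210 331] [ 0.4658 -0.0052] [ 0.5217 -0.0186]
   [296 332] [0.4676 0.0321] [0.5247 0.0417]
```

View pics/w4.png

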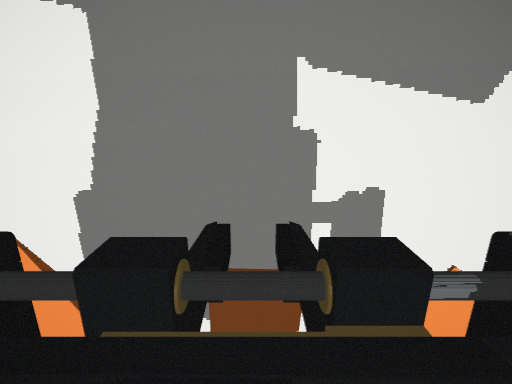

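Wedge columns 209–298 are centred on the fingers (253) and it is aligned with the tool. Pushing up to just before the bite.

```bash
python3 -m pendant '{"xyz":[[12,-0.4,0],[10,-0.4,0],[10,-0.4,0],[10,-0.4,0],[10,-0.4,0]],"delta_rot":[[0,0,0],[0,0,0],[0,0,0],[0,0,0],[0,0,0]],"gripper":[-0.4,-0.4,-0.4,-0.4,-0.4]}'
python3 tl.py 5
```

```text
clock: 5.28
eef_pos: [0.4993, 0.011, 0.0737]
tool_rot: [-0.491, 0.509, 0.491, 0.508]
contact_force: [-1.0, 0.4, 0.7]
grip_width: 0.0265
[0.4993 0.011  0.0737] [-0.99  0.43  0.75] 5.275
[0.6111 0.0319]
[ 0.61  -0.018]
[ 0.5754 -0.0169]
[0.5765 0.0328]
```

View pics/t5.png

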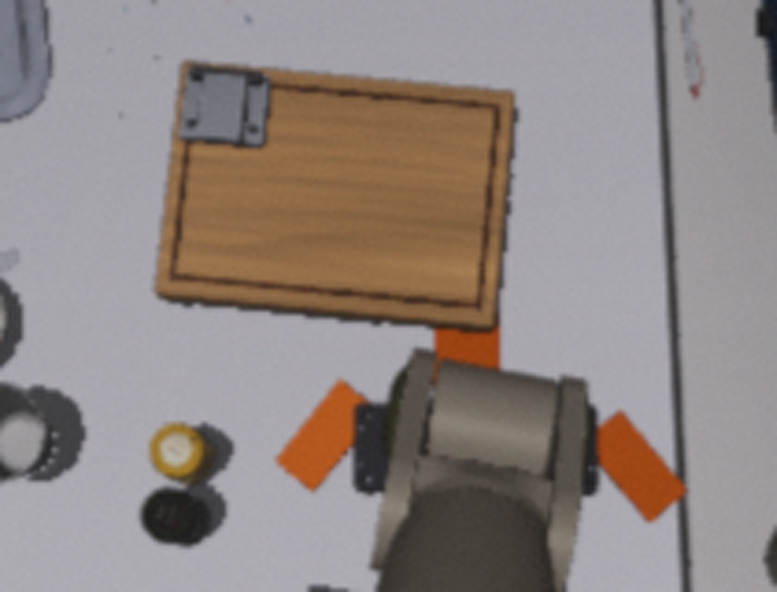

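View pics/s5.png

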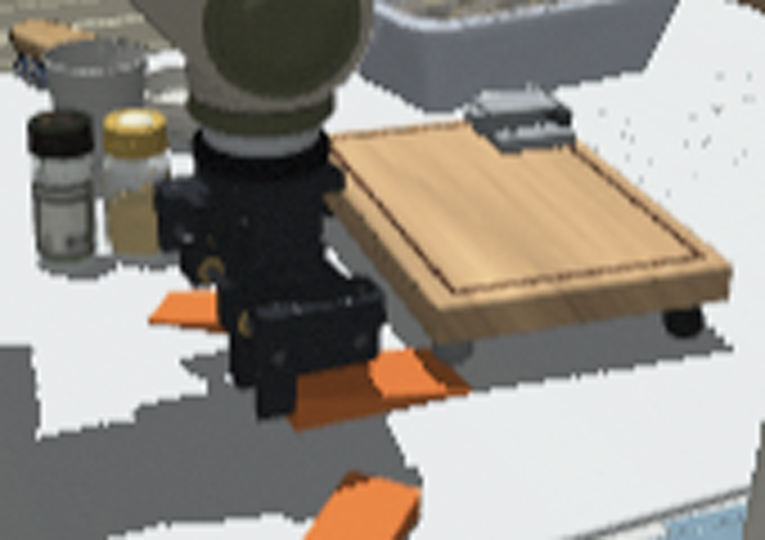

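```bash
python3 -m pendant '{"xyz":[[5,-0.2,0],[5,-0.2,0],[4,-0.1,0]],"delta_rot":[[0,0,0],[0,0,0],[0,0,0]],"gripper":[-0.4,-0.4,-0.4]}'
for i in 1 2 ; do python3 -m pendant '{"xyz":[[2,-0.1,0],[0,0,0]],"delta_rot":[[0,0,0],[0,0,0]],"gripper":[-0.4,-0.4]}' | egrep "force|eef"; done
```

```text
clock: 5.75
eef_pos: [0.5128, 0.0105, 0.0737]
tool_rot: [-0.491, 0.509, 0.491, 0.508]
contact_force: [-0.3, -0.2, -0.3]
grip_width: 0.0261
eef_pos: [0.5147, 0.0104, 0.0738]
contact_force: [-1.2, 1.7, 0.9]
eef_pos: [0.5167, 0.0103, 0.0738]
contact_force: [-0.3, 0.1, -0.3]
```

```bash
for i in 1 2 3 4; do python3 -m pendant '{"xyz":[[1,0,0],[1,-0.1,0]],"delta_rot":[[0,0,0],[0,0,0]],"gripper":[-0.4,-0.4]}' | egrep "force|eef"; done
```

```text
eef_pos: [0.5186, 0.0102, 0.0737]
contact_force: [0.0, 0.2, 0.2]
eef_pos: [0.5206, 0.0101, 0.0737]
contact_force: [-1.4, 0.1, 1.2]
eef_pos: [0.5226, 0.01, 0.0737]
contact_force: [-0.8, -0.1, 1.0]
eef_pos: [0.5246, 0.0099, 0.0737]
contact_force: [-1.4, 0.6, 0.6]
```

```bash
for i in 1 2 3; do python3 -m pendant '{"xyz":[[1,0,0],[1,-0.1,0]],"delta_rot":[[0,0,0],[0,0,0]],"gripper":[-0.4,-0.4]}' | egrep "force|eef"; done; python3 tl.py 6
```

```text
eef_pos: [0.5266, 0.0098, 0.0737]
contact_force: [-1.5, 0.4, 1.5]
eef_pos: [0.5283, 0.0098, 0.0737]
contact_force: [-5.9, 0.1, 4.1]
eef_pos: [0.5297, 0.0097, 0.0736]
contact_force: [-9.1, 0.0, 7.9]
[0.5297 0.0097 0.0736] [-9.08  0.    7.93] 8.0Traceback (most recent call last):
  File "tl.py", line 8, in <module>
    cc=max(cv2.findContours(mk,0,1)[0],key=cv2.contourArea); a=cv2.minAreaRect(cc)
ValueError: max() iterable argument is empty
```

The push climbed from 1.5 to 9 N in about 3 mm, so it has bitten. Backing off and checking.

```bash
python3 -m pendant '{"xyz":[[-1,0,0],[-3,0,0],[-8,0,0],[-30,0,0],[-40,0,0]],"delta_rot":[[0,0,0],[0,0,0],[0,0,0],[0,0,0],[0,0,0]],"gripper":[-0.4,-0.4,-0.4,-0.4,-0.4]}'
python3 tl.py 7; python3 - <<'E'
from h import *
import cv2
t=manip.get_image("top");b=cv2.imread("pics/top0.png")
d=cv2.absdiff(t,b).max(2)[100:185,195:305]; print("board-region diff",d.mean(),np.percentile(d,99))
E
```

```text
clock: 8.68
eef_pos: [0.4476, 0.0096, 0.0737]
tool_rot: [-0.492, 0.508, 0.491, 0.509]
contact_force: [0.2, -0.7, -0.5]
grip_width: 0.0262
[0.4476 0.0096 0.0737] [ 0.15 -0.71 -0.51] 8.675
[0.6111 0.0319]
[ 0.61  -0.018]
[ 0.541  -0.0159]
[0.542  0.0337]
board-region diff 11.56192513368984 73.51000000000022
```

View pics/t7.png

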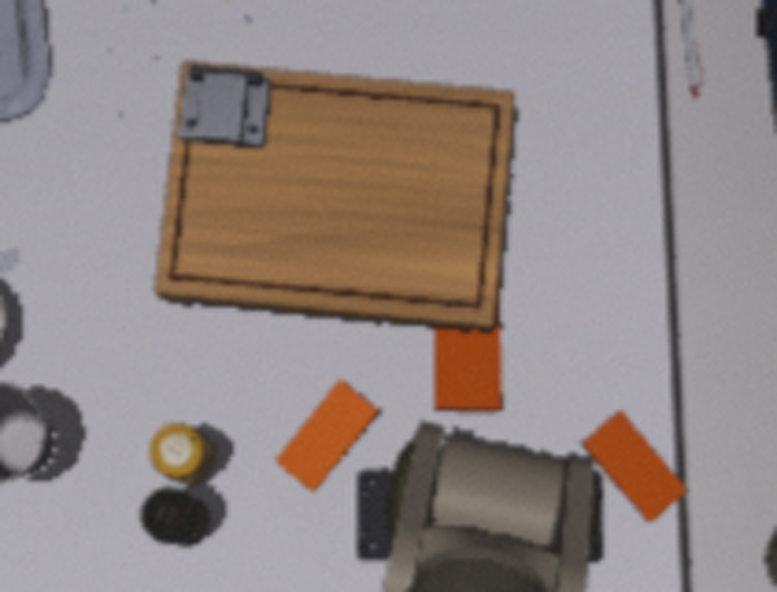

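View pics/s7.png

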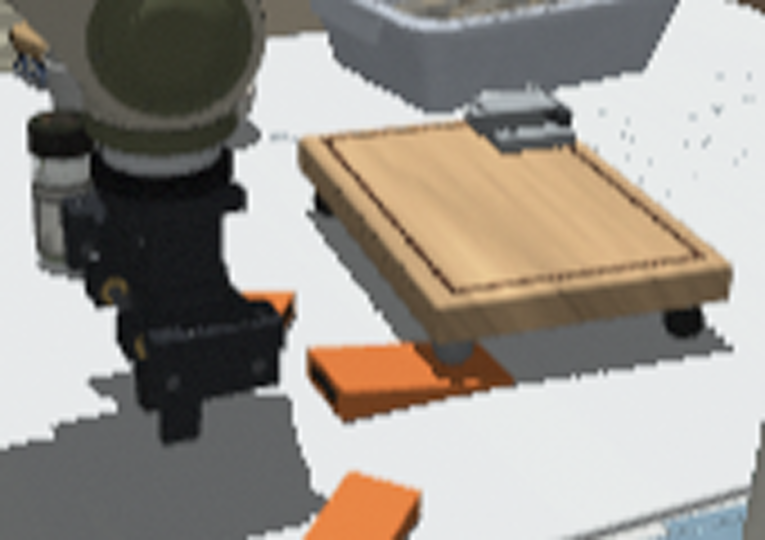

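The wedge back is clear, the grey foot sits on the wedge (side zoom pixel (455,350)), and the board looks unmoved and level. Next I'll rise, shut the fingers and go above the corner.

```bash
python3 -m pendant '{"xyz":[[0,0,40],[0,0,40],[20,0,0],[38,-1,0],[38,-1,0]],"delta_rot":[[0,0,0],[0,0,0],[0,0,0],[0,0,0],[0,0,0]],"gripper":[-1,-1,-1,-1,-1]}'
python3 -m pendant '{"xyz":[[38,-1,0],[38,0,0],[0,0,-15],[0,0,-8],[0,0,0]],"delta_rot":[[0,0,0],[0,0,0],[0,0,0],[0,0,0],[0,0,0]],"gripper":[-1,-1,-1,-1,-1]}'
python3 tl.py 8 2>/dev/null; python3 - <<'E'
from h import *
t=manip.get_image("side"); cv2.imwrite("pics/s8.png",cv2.resize(t[130:270,180:350],None,fx=4.2,fy=4.2,interpolation=cv2.INTER_CUBIC))
E
```

```text
clock: 9.45
eef_pos: [0.5466, 0.0075, 0.1542]
tool_rot: [-0.492, 0.508, 0.491, 0.509]
contact_force: [0.7, -0.1, -0.2]
grip_width: 0.0002
clock: 10.07
eef_pos: [0.6197, 0.0067, 0.13]
tool_rot: [-0.491, 0.509, 0.492, 0.508]
contact_force: [-0.0, 0.1, 0.6]
grip_width: 0.0003
[0.6197 0.0067 0.13  ] [-0.04  0.08  0.61] 10.075
```

View pics/s8.png

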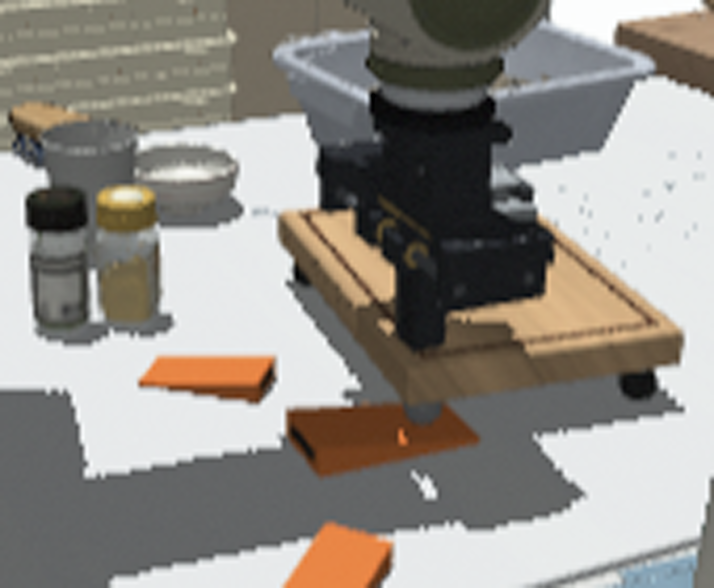

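The fingertips hover over the near right corner, above the foot. I'll press slowly.

```bash
python3 -m pendant '{"xyz":[[0,0,-2],[0,0,-2],[0,0,-1],[0,0,-1]],"delta_rot":[[0,0,0],[0,0,0],[0,0,0],[0,0,0]],"gripper":[-1,-1,-1,-1]}' | egrep "force|eef"
for i in 1 2 3; do python3 -m pendant '{"xyz":[[0,0,-0.7]],"delta_rot":[[0,0,0]],"gripper":[-1]}' | egrep "force|eef"; done
```

```text
eef_pos: [0.6206, 0.0066, 0.1247]
contact_force: [-0.9, -0.8, -0.7]
eef_pos: [0.6206, 0.0066, 0.1241]
contact_force: [-2.2, 0.2, 4.1]
eef_pos: [0.6206, 0.0066, 0.124]
contact_force: [-3.9, -0.4, 9.2]
eef_pos: [0.6206, 0.0066, 0.1239]
contact_force: [-6.6, -0.1, 14.7]
```

```bash
python3 -m pendant '{"xyz":[[0,0,0.3],[0,0,0],[0,0,0],[0,0,0],[0,0,0]],"delta_rot":[[0,0,0],[0,0,0],[0,0,0],[0,0,0],[0,0,0]],"gripper":[-1,-1,-1,-1,-1]}' | egrep "force|eef"
python3 -m pendant '{"xyz":[[0,0,1],[0,0,10],[0,0,30],[-30,0,30],[-50,0,20]],"delta_rot":[[0,0,0],[0,0,0],[0,0,0],[0,0,0],[0,0,0]],"gripper":[-1,-1,-1,-1,-1]}' 
python3 -m pendant '{"xyz":[[-50,0,10],[-50,0,0],[-50,0,0],[0,0,0],[0,0,0]],"delta_rot":[[0,0,0],[0,0,0],[0,0,0],[0,0,0],[0,0,0]],"gripper":[-1,-1,-1,-1,-1]}' 
python3 tl.py 9
```

```text
eef_pos: [0.6206, 0.0066, 0.124]
contact_force: [-5.5, -0.4, 8.9]
clock: 12.3
eef_pos: [0.5404, 0.0064, 0.2155]
tool_rot: [-0.492, 0.508, 0.491, 0.509]
contact_force: [0.2, -0.6, 0.5]
grip_width: 0.0004
clock: 12.92
eef_pos: [0.3914, 0.0064, 0.2246]
tool_rot: [-0.492, 0.508, 0.491, 0.509]
contact_force: [1.1, -0.3, 0.1]
grip_width: 0.0009
[0.3914 0.0064 0.2246] [ 1.06 -0.34  0.06] 12.925
[0.6111 0.0319]
[ 0.61  -0.018]
[ 0.541  -0.0159]
[0.542  0.0337]
```

View pics/s9.png

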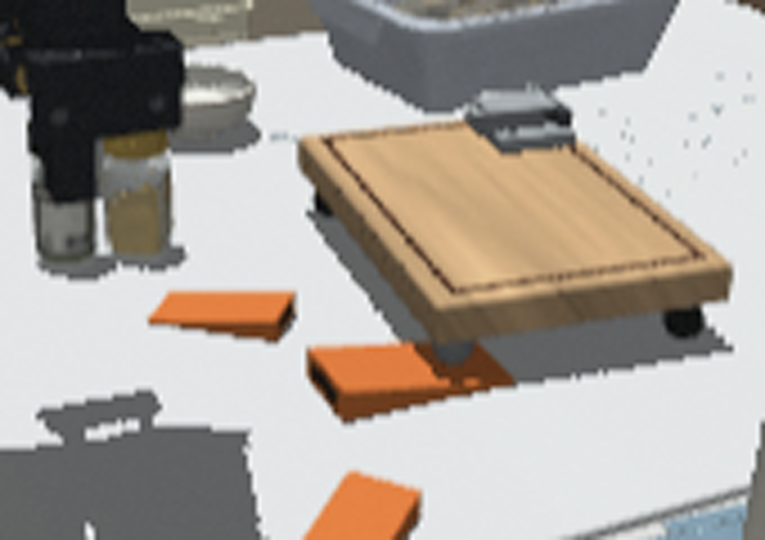

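View pics/t9.png

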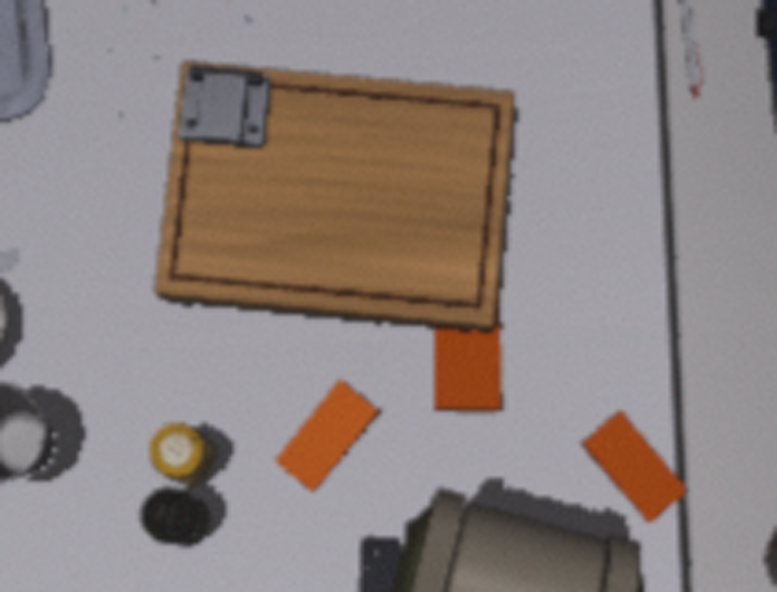

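The wedge outline is the same before and after the press, the board is in place, and the arm is clear. Handing in.

```bash
python3 -c "
from rig import manip
print(manip.hand_in())"
```

```text
the job is handed in; nothing more can be done
None
```

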